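# Fit the return spring of the tin-clamp lever

## Task

Take the tension spring off its wooden rest and put the pin of its hook fully down into the square hole of the anchor on the grey clamp frame, feeling for the hole since the slotted bar may sit anywhere along its channel. Then draw the spring out by its ring end and hook the ring over the nosed post of the lever, fully down under the nose, so that the spring pulls the lever home against its stop. Never draw the spring out by more than 60 mm or press or tug on the frame with more than about 20 N, and leave the tin, grey cup and marker where they lie.

Things in the scene. Friction and masses are not known exactly. Their poses are not given: they have to be found in the camera images.
- spring: Tension spring, 165 mm long, lying level on the wooden rest, 0.16 kg; it lengthens but does not bend. Origin: on its axis, in the middle of the aluminium hook-end block (26 x 12 x 20 mm in x, y, z; 8 mm below to 12 mm above the axis; grip it across y). x points from hook to ring, z up. Coil 16 mm thick, x = 13 to 73 mm. 6 mm wire runs from the block on the axis to x = -27 mm, then bends down.
- hook_tip (a point): Lowest point of the hook pin (round, 6 mm thick, rounded end, pointing straight down): 27 mm towards -x and 18 mm below the spring's origin. Axes as the spring's.
- ring_block (a point): Middle, on the spring's axis, of the aluminium ring-end block, same size as the hook-end block, 86 mm from the spring's origin when relaxed. Grip it across y to draw the spring out. Raising it straight up would lift the hook out of its hole: swing it up about the hook instead (5 to 7 degrees are enough; the hole's play allows about 14).
- eye (a point): Centre of the ring at the end of the spring: level ring of 5 mm round wire, 18 mm inner and 28 mm outer diameter, on the spring's axis, 27 mm beyond the middle of the ring-end block. Axes as the spring's.
- eye_end (a joint): How far the spring is drawn out, m: 0 relaxed. Tension is 2 N as it begins to open plus 0.15 N per mm. Fitted, with the lever home, it is drawn out about 22 mm (5 to 6 N).
- frame: Grey clamp frame fixed to the bench. Origin: on the bench, middle of the base plate (250 x 76 x 10 mm, with a wing towards -y for the lever's pivot). x points from the anchor to the lever's post, z up.
- slot (a point): Middle of the anchor's channel, 40 mm above the bench, axes as the frame's. The channel runs along y: 10 mm wide (x), 50 mm long, between two cheeks 4 mm thick that stand 3 mm above this point. Its floor is a slotted bar (top at this point) with one through hole, 10 mm in x (the full width) by 8.5 mm in y. The hole is NOT at this point: it lies anywhere within 8 mm of it along y, either way.
- saddle (a point): Middle of the floor of an upright saddle, 84 mm from the channel's middle along x, 38 mm above the bench, 12 mm (x) by 36 mm between its ears (6 mm high). It carries the coil level while the hook is in the hole, so the relaxed spring may be let go there. With the pin fully down the hook's wire rests on the cheek and the spring's axis is 46 mm above the bench.
- lever (a joint): Angle of the steel lever, rad: 0 home against its stop, growing as the post swings away from the anchor (to 0.32). Loose, with slight friction (about 1.2 N at the post). Arm 70 mm from upright pivot to post; the pivot lies on the frame's -y side of the post, under it all, arm top 26 mm above the bench.
- post (a point): On the axis of the lever's upright post, 46 mm above the bench, where the middle of the ring's wire lies when seated. Axes turn with the lever; at angle 0 they are the frame's, and the post is 168.5 mm from the channel's middle in x. Pin 9 mm thick on an 18 mm collar whose top is 3 mm below this point. Seated and pulled back, the ring's centre lies 4.5 mm from the axis towards the anchor.
- nose (a point): Tip centre of the nose at the post's top: a 6 mm thick round finger pointing to the post's +x (away from the anchor), reaching 8.5 mm from the post's axis; underside 4.5 mm and top 10.5 mm above post. The ring must pass down over post and nose (ring centre about 2 mm beyond the post's axis in +x), then slide back under the nose.
- rest: Fixed wooden rest, base 80 x 70 x 12 mm, two notched uprights 30 mm wide, 44 mm apart, ears 56 mm high; they hold the coil with its axis 58 mm above the bench. Origin on the bench under its middle, x along the spring.
- tin: Small paint tin, 71 mm wide, 66 mm high, bystander; origin under its middle.
- cup: Grey viscosity cup standing mouth down, 55 mm wide, 63 mm high, bystander; origin under its middle.
- marker: Marker pen, 123 mm long, lying, bystander; origin under its middle.
Not all that is in view belongs to the job. There is more than one size of the spring; the one meant has the size given above.

How it is judged:
By the outcome, as a careful person would: the job done as asked, in the order asked, and still so for the second after the job is handed in, with the robot touching nothing.
It also fails if it takes over 64 s, if anything falls off the work surface, if the arm or the gripper's body presses on something with over 40 N, if the wrist force passes 120 N, or if a joint passes its speed limit or range.

## Robot

A 7-joint arm with a two-finger parallel gripper is mounted at the origin on a cart in front of the work surface, level with it; the furniture and walls round the work are solid. World frame = base frame: x ahead of the robot, y to its left, z up, the work surface at z = 0. Lengths are in mm, angles in rad, forces in N, time in s.
With the tool pointing down it reaches from about 400 to 900 mm from the base axis. Payload 5.6 kg.
Tool frame: the origin (TCP) lies where the fingers leave the gripper's body, on its centre line; the fingertips stand 88 mm ahead of it and the grasp point (between the pads) lies 69 mm ahead of it; z points along the fingers, y is the line along which they close (so a half turn about z gives the same grasp; the last joint's range is limited). The gripper opens to 92 mm and grips with 3 to 60 N. Pads are 20 mm wide; open, the fingers measure 128 mm over their backs; the gripper's body (75 mm by 189 mm) begins 69 mm behind the grasp point.
Start: joints at [1.103, 0.468, -0.012, 1.603, 0.006, 1.071, -0.056], TCP at [267.853, -592.25, 302.692] pointing down, gripper open.
Joint ranges: [-2.53, 2.53], [-0.31, 2.02], [-1.57, 1.55], [0.28, 2.44], [-1.29, 4.43], [0.15, 1.84], [-2.92, 2.92]. Speed limits (rad/s): [2.57, 2.57, 3.14, 3.14, 3.14, 3.14, 3.14].

## Interface

Orientations are given as a unit quaternion [x, y, z, w].
In Python, from cell import state, optics, ctrl gives the robot as it stands. The module is installed in compiled form; this text tells all that it offers.
- The arm moves only by the tool move_arm, never from a script. Its arguments are lists of equal length, an entry for each row: "grip": the gripper's target within -1 to 1 (shut at 1, half-way at 0, fully open at -1); "dp": the shift along the world's x, y, z each as a share of 0.4 m, from -1 to 1, a list of three; "turn": the turn, a rotation vector about the world's x, y, z each as a share of 2 rad, from -1 to 1, a list of three. In form: {"grip": [grip, ...], "dp": [[tx, ty, tz], ...], "turn": [[ax, ay, az], ...]}. A call has exactly 5 rows; each row is the pose to reach, as a shift and turn from the pose commanded when the call began; what a row does not reach only later rows make up. A row lasts 1/10 s, in which the tool goes at most 50 mm and 8.59 degrees, less where a joint would pass 70% of its speed; a pose out of reach is approached as far as the arm can. A call with a number of a shift or a turn outside -1 to 1 is refused whole. A call with a gripper value outside its range is refused whole. The fingers move at their own pace and stop on an object; the grip force is fixed at half the most. Time passes only in rows, so rows that repeat a pose let the fingers close, or fill a call up. It gives the time, the measured TCP pose, the force, the opening and the grip force at its end, in the units of the state.
- state(): the state, without advancing time (a new reading comes with each control period).
- optics.read_camera(name): name is "scene" or "side" or "wrist"; returns (picture, depth): 384x512x3 uint8, red, green, blue; 384x512 float32, mm along the optical axis (not along the pixel's ray), 0 where there is no reading.
- optics.calibration(name): a dict with "vertical_fov" (degrees; the focal length in pixels is half the picture's height over the tangent of half this angle, whatever the lens; pixels are square), "cx", "cy" (the principal point, pixels), "dist_coeffs" ([k1, k2, p1, p2, k3] as OpenCV has them; the pictures are not rectified), "rvec" (rotation vector, rad) and "tvec" (3), from world to camera coordinates, as OpenCV has them; the wrist camera has in their place "T_tool_cam" (4x4, takes a point from camera to tool coordinates, whose origin is the TCP and whose axes are the flange's). Camera axes: x right, y down, z forward; pixel columns grow to the right and rows downward; lengths in mm; the calibration is good to about 2 mm. A picture is of the moment at which its call begins: read the wrist's pose just before it. calibration takes no time and is no camera call.
- ctrl.sign_off(): hands the job in; it is judged then, once.
The state is a dict: "t": time; "q": joint angles; "joint_vel": joint speeds; "effort": joint torques, N m; "position": TCP position; "ee_rot": TCP orientation; "wrist_force": force on the tool from outside, world axes, zero at the start; "wrist_torque": the same for the moment, N m; "opening": finger opening in mm; "grip_force": force on a finger pad.
Only numpy, scipy, OpenCV 4.12 (cv2) and the standard library are available. Lean on these libraries where they do the work, as an engineer would, in place of code of your own. Each camera call takes 0.05 s, during which the arm holds its last target. There are 200 camera calls.

## Working session

There is one attempt and no reset: what is moved stays moved. The work goes in short steps, Python scripts to look and compute and a tool call to move; the robot and the scene stay as the last step left them, time stands still between calls to the robot, and variables do not carry over. Pictures are saved under pics/ and viewed, at most 10 in all, crops included, and the job is handed in when it is done.

Besides the shell and the picture viewer there is one more tool, called after "Emit:" as name(argument=value, ...) on one line, values as JSON. move_arm: Moves the arm, as the interface text tells. Shift numbers are shares of 0.4 m and turn numbers shares of 2 rad, none past 1 either way. Its arguments: {"type":"object","properties":{"grip":{"type":"array"},"dp":{"type":"array"},"turn":{"type":"array"}},"required":["grip","dp","turn"]}

```bash
mkdir -p pics; cat > h.py <<'E'
import numpy as np,cv2
from cell import state,optics,ctrl
from scipy.spatial.transform import Rotation as R
def cam(n):
    c=optics.calibration(n);s=state()
    f=192/np.tan(np.radians(c["vertical_fov"])/2)
    K=np.array([[f,0,c["cx"]],[0,f,c["cy"]],[0,0,1.]]);D=np.array(c["dist_coeffs"],float)
    if "rvec" in c:
        Rm=cv2.Rodrigues(np.array(c["rvec"],float))[0];t=np.array(c["tvec"],float).ravel()
        Rc=Rm.T;o=-Rm.T@t
    else:
        T=np.array(c["T_tool_cam"]);Rt=R.from_quat(s["ee_rot"]).as_matrix()
        Rc=Rt@T[:3,:3];o=Rt@T[:3,3]+np.array(s["position"])
    return K,D,Rc,o
def plane(C,uv,z):
    K,D,Rc,o=C
    p=cv2.undistortPoints(np.array(uv,float).reshape(-1,1,2),K,D).reshape(-1,2)
    d=np.c_[p,np.ones(len(p))]@Rc.T
    return o+d*((z-o[2])/d[:,2])[:,None]
def pts(C,dep):
    K,D,Rc,o=C;h,w=dep.shape
    u,v=np.meshgrid(np.arange(w),np.arange(h))
    p=cv2.undistortPoints(np.stack([u,v],-1).reshape(-1,1,2).astype(float),K,D).reshape(-1,2)
    return ((np.c_[p,np.ones(len(p))]*dep.reshape(-1,1))@Rc.T+o).reshape(h,w,3)
def proj(C,P):
    K,D,Rc,o=C
    return cv2.projectPoints((np.array(P,float).reshape(-1,3)-o)@Rc,np.zeros(3),np.zeros(3),K,D)[0].reshape(-1,2)
def shot(n,name,scale=1):
    C=cam(n);im,d=optics.read_camera(n)
    np.savez(f"pics/{name}.npz",im=im,d=d,K=C[0],D=C[1],R=C[2],o=C[3])
    cv2.imwrite(f"pics/{name}.png",im[:,:,::-1]);return C,im,d
def load(name):
    z=np.load(f"pics/{name}.npz");return (z["K"],z["D"],z["R"],z["o"]),z["im"],z["d"]
E
python3 - <<'E'
from h import *
a=shot("scene","sc0")[1];b=shot("side","si0")[1]
for n in("scene","side","wrist"):
    C=cam(n);print(n,C[3].round(),C[2].round(2).tolist(),C[0][0,0])
s=state();print(s)
im=np.hstack([a,b])[:,:,::-1]
cv2.imwrite("pics/both.png",cv2.resize(np.vstack([a,b])[:,:,::-1],(512,768)))
E
```

```text
scene [ 86. 699. 858.] [[-0.72, -0.52, 0.45], [-0.69, 0.56, -0.46], [-0.01, -0.64, -0.76]] 407.9986443979751
side [ 255. -630.  484.] [[0.95, -0.11, 0.29], [-0.31, -0.39, 0.87], [0.02, -0.91, -0.41]] 377.51888604238604
wrist [ 332. -563.  384.] [[0.41, -0.88, -0.23], [-0.91, -0.4, -0.1], [-0.0, 0.25, -0.97]] 273.00087188922544
{'t': 0.1, 'q': array([ 1.10297925,  0.46831037, -0.01159881,  1.60353622,  0.00596743,
        1.07137419, -0.0562957 ]), 'joint_vel': array([-0.00330622, -0.00112523, -0.00143385, -0.00135247,  0.00056664,
        0.00198034,  0.00034584]), 'effort': array([ 1.57569946e-03, -5.21650922e+01, -1.20833961e-02, -2.44368875e+01,
       -5.67222212e-02,  1.40579953e-02,  5.79824768e-05]), 'position': array([ 267.69378925, -591.89605516,  301.81973314]), 'ee_rot': array([ 9.77534047e-01,  2.10776072e-01, -2.10834115e-04, -7.68362805e-04]), 'wrist_force': array([0.42589663, 0.5811791 , 0.6278666 ]), 'wrist_torque': array([-0.02304741, -0.01459879,  0.05094793]), 'grip_force': 0.0, 'opening': 92.39479903958798}
```

View pics/sc0.png

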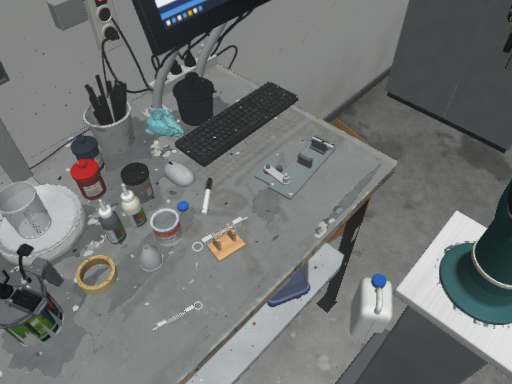

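View pics/si0.png

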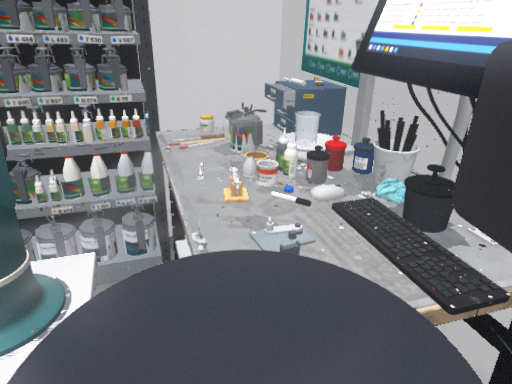

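The scene view shows the spring on its rest at about (220,237), with the ring end at (197,246) and the hook end at (245,218). A decoy spring lies at (178,317). The frame is around (297,165): anchor near (322,143), saddle near (305,158), lever near (275,173).

```bash
python3 - <<'E'
from h import *
C,im,d=load("sc0")
P=pts(C,d)
for n,uv,z in[("ring",(197,246),58),("hook",(245,219),58),("rest",(226,245),12),("anchor",(322,143),43),("saddle",(305,158),40),("lev1",(268,169),46),("lev2",(288,180),26),("plateA",(255,174),10),("plateB",(292,195),10),("plateC",(338,150),10)]:
    print(n,plane(C,[uv],z).round(),P[uv[1],uv[0]].round())
c=im[120:280,160:360];cv2.imwrite("pics/c0.png",cv2.resize(c,(800,640),interpolation=2)[:600,:,::-1])
E
```

```text
ring [[539. 415.  58.]] [573. 394.  -2.]
hook [[512. 282.  58.]] [510. 284.  62.]
rest [[515. 347.  12.]] [516. 347.  10.]
anchor [[547. -78.  43.]] [547. -78.  43.]
saddle [[547.   2.  40.]] [547.   2.  40.]
lev1 [[591. 110.  46.]] [603.  96.  27.]
lev2 [[535.  89.  26.]] [530.  97.  37.]
plateA [[627. 124.  10.]] [628. 123.   9.]
plateB [[501. 112.  10.]] [499. 114.  12.]
plateC [[ 512. -118.   10.]] [ 517. -126.    2.]
```

View pics/c0.png

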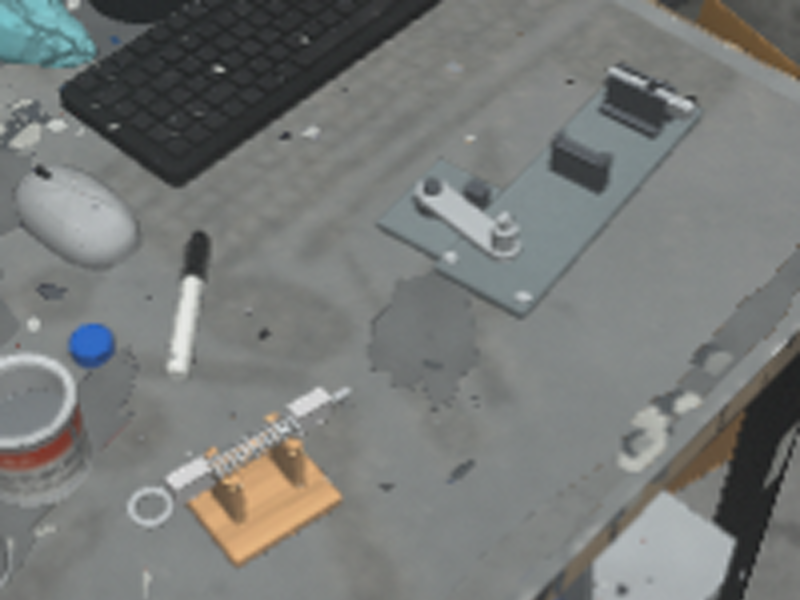

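Emit:
move_arm(grip=[-1, -1, -1, -1, -1], dp=[[0.05, 0.1, 0], [0.1, 0.2, 0], [0.16, 0.3, 0], [0.22, 0.4, 0], [0.28, 0.5, 0]], turn=[[0, 0, 0.04], [0, 0, 0.08], [0, 0, 0.12], [0, 0, 0.16], [0, 0, 0.2]])

```text
t: 0.6
position: [380.3, -390.4, 302.5]
ee_rot: [0.916, 0.402, -0.0, -0.0]
wrist_force: [0.8, -0.1, 0.4]
opening: 91.8
grip_force: 0.0
```

Emit:
move_arm(grip=[-1, -1, -1, -1, -1], dp=[[0.05, 0.1, 0], [0.1, 0.2, 0], [0.15, 0.3, 0], [0.2, 0.4, 0], [0.24, 0.5, 0]], turn=[[0, 0, 0.04], [0, 0, 0.08], [0, 0, 0.12], [0, 0, 0.16], [0, 0, 0.2]])

```text
t: 1.1
position: [476.4, -190.4, 302.6]
ee_rot: [0.817, 0.576, 0.0, 0.0]
wrist_force: [0.1, 1.1, 0.2]
opening: 92.0
grip_force: 0.0
```

Emit:
move_arm(grip=[-1, -1, -1, -1, -1], dp=[[0.05, 0.1, 0], [0.1, 0.2, 0], [0.15, 0.3, 0], [0.19, 0.4, 0], [0.19, 0.48, 0]], turn=[[0, 0, 0.04], [0, 0, 0.08], [0, 0, 0.12], [0, 0, 0.16], [0, 0, 0.174]])

```text
t: 1.6
position: [553.0, 2.5, 302.4]
ee_rot: [0.705, 0.709, 0.001, -0.0]
wrist_force: [-0.9, 0.3, 0.0]
opening: 92.2
grip_force: 0.0
```

```bash
python3 - <<'E'
from h import *
C,im,d=shot("wrist","w1")
cv2.imwrite("pics/w1b.png",cv2.resize(im,(768,576),interpolation=2)[:,:,::-1])
P=[(550,-78,43),(550,2,38),(550,90,46)]
print(proj(C,P).round(), C[3].round())
E
```

```text
[[251. 240.]
 [252. 181.]
 [252. 110.]] [553.  73. 385.]
```

View pics/w1b.png

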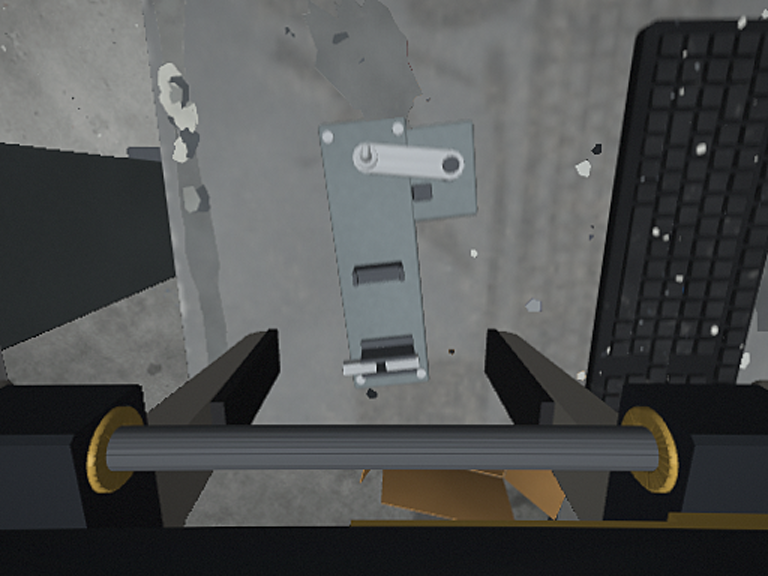

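The wrist view shows the frame plate with corners at about (320,124), (353,383) and (428,380). The post is at (366,155), the lever pivot at (452,163) and the saddle at (379,273). The white bar spans (343..420, 366), with a dark hole near (381,366).

```bash
python3 - <<'E'
from h import *
C,im,d=load("w1")
s=512/768
pl=plane(C,np.array([(320,125),(404,119),(428,380),(353,383)])*s,10)[:,:2];print(pl.round(1).tolist())
for n,uv,z in[("hole",(381,366),40),("barL",(343,368),40),("barR",(420,362),40),("chL",(361,343),43),("chR",(412,339),43),("sadL",(354,276),44),("sadR",(404,270),44),("nose",(367,148),56),("post",(366,158),43),("piv",(452,163),30)]:
    print(n,plane(C,[np.array(uv)*s],z)[0].round(1))
c=im[225:262,215:300];cv2.imwrite("pics/w1c.png",cv2.resize(np.vstack([c,im[85:122,215:300]]),None,fx=8,fy=8,interpolation=2)[:,:,::-1])
E
```

```text
[[500.3, 123.8], [571.8, 129.0], [600.6, -113.3], [525.7, -117.1]]
hole [553.5 -84.8  40. ]
barL [518.9 -87.   40. ]
barR [589.  -80.6  40. ]
chL [535.6 -61.4  43. ]
chR [580.9 -57.3  43. ]
sadL [ 5.301e+02 -3.000e-01  4.400e+01]
sadR [572.5   5.2  44. ]
nose [541.8 101.6  56. ]
post [540.6  95.3  43. ]
piv [611.1  92.6  30. ]
```

View pics/w1c.png

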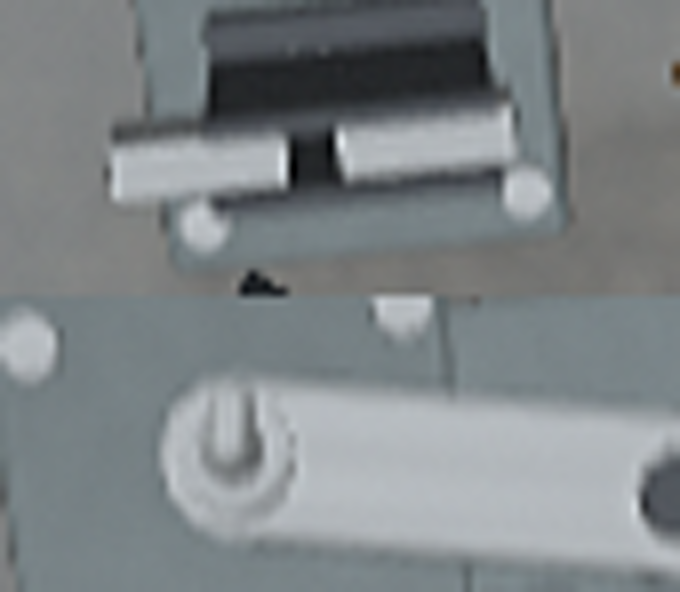

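The hole is clearly visible at about px (254,244.7) in the 512-wide frame. The post's nose points to the upper side (+y), as expected. Next I go above the spring.

Emit:
move_arm(grip=[-1, -1, -1, -1, -1], dp=[[-0.02, 0.11, 0], [-0.04, 0.22, 0], [-0.05, 0.34, 0], [-0.07, 0.46, 0], [-0.09, 0.57, 0]], turn=[[0, 0, -0.02], [0, 0, -0.04], [0, 0, -0.06], [0, 0, -0.08], [0, 0, -0.1]])

```text
t: 2.15
position: [515.2, 229.4, 302.5]
ee_rot: [0.774, 0.633, -0.0, -0.0]
wrist_force: [0.6, -0.5, -0.2]
opening: 92.2
grip_force: 0.0
```

Emit:
move_arm(grip=[-1, -1, -1, -1, -1], dp=[[0, 0.1, 0], [0, 0.18, -0.05], [0, 0.18, -0.15], [0, 0.18, -0.18], [0, 0.18, -0.18]], turn=[[0, 0, 0], [0, 0, 0], [0, 0, 0], [0, 0, 0], [0, 0, 0]])

```text
t: 2.65
position: [515.1, 298.2, 228.5]
ee_rot: [0.774, 0.633, -0.003, -0.0]
wrist_force: [0.0, -0.5, -0.3]
opening: 92.0
grip_force: 0.0
```

```bash
python3 - <<'E'
from h import *
C,im,d=shot("wrist","w2")
cv2.imwrite("pics/w2b.png",cv2.resize(im,(768,576),interpolation=2)[:,:,::-1])
s=state();print(s["position"],s["wrist_force"],R.from_quat(s["ee_rot"]).as_matrix().round(3).tolist())
E
```

```text
[516.05159135 298.65324447 230.32763879] [-0.14347015  0.41959561  0.22715101] [[0.198, 0.98, -0.001], [0.98, -0.198, -0.001], [-0.001, -0.001, -1.0]]
```

View pics/w2b.png

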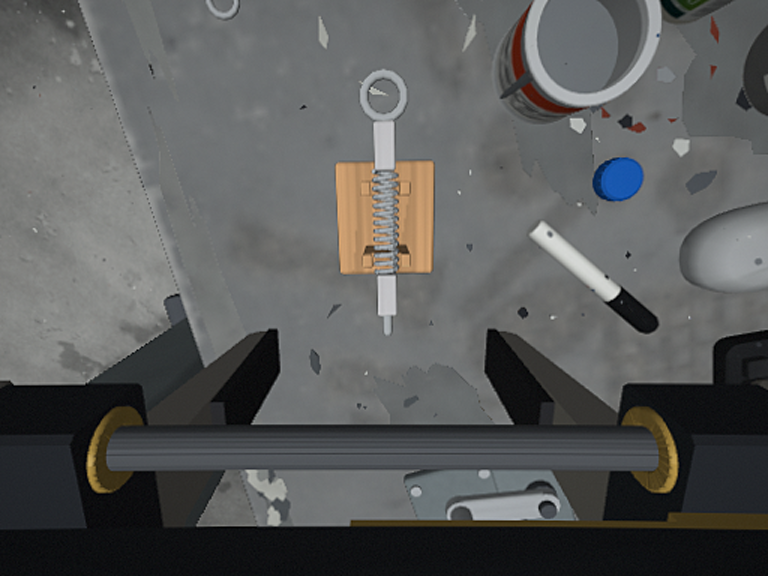

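The spring is seen almost in line with the tool: ring centre (383,96), ring block (384,145), hook block (387,296) and hook end (388,333).

```bash
python3 - <<'E'
from h import *
C,im,d=load("w2");s=512/768
a=plane(C,[np.array((383,96))*s],58)[0];b=plane(C,[np.array((388,333))*s],58)[0];k=plane(C,[np.array((387,297))*s],70)[0];r=plane(C,[np.array((384,146))*s],70)[0]
print(a,b,k,r,np.linalg.norm(a-b),np.degrees(np.arctan2(*(a-b)[1::-1])))
P=pts(C,d)
for u,v in((258,197),(256,97)): print(P[v,u])
E
```

```text
[539.09989282 415.00681685  58.        ] [514.37856827 275.04816093  58.        ] [519.01422261 302.40201182  70.        ] [534.22852039 387.86686576  70.        ] 142.12518867770655 79.98299308938465
[519.22690969 303.50767981  70.66270703]
[534.27694441 388.11067028  70.13781446]
```

```bash
python3 - <<'E'
from h import *
T=np.array(optics.calibration("wrist")["T_tool_cam"]);print(T.round(3).tolist())
for n in("w1","w2"):
    C=load(n)[0];Rt=C[2]@T[:3,:3].T;print(n,C[3]-Rt@T[:3,3],Rt[:2,0])
s=state();print(s["position"],s["q"].round(4))
E
```

```text
[[0.0, -0.968, -0.25, 70.56], [1.0, 0.0, 0.0, 0.253], [-0.0, -0.25, 0.968, -82.529], [0.0, 0.0, 0.0, 1.0]]
w1 [553.06913342   2.46210897 302.39991515] [-0.00595405  0.99998129]
w2 [515.11109864 298.16734191 228.48183462] [0.19763836 0.9802676 ]
[516.05159135 298.65324447 230.32763879] [-0.1909  0.5243 -0.5159  1.7726  0.3136  0.929  -1.039 ]
```

Emit:
move_arm(grip=[-1, -1, -1, -1, -1], dp=[[0.008, 0.012, -0.05], [0.008, 0.012, -0.1], [0.008, 0.012, -0.16], [0.008, 0.012, -0.21], [0.008, 0.012, -0.248]], turn=[[0, 0, 0.012], [0, 0, 0.012], [0, 0, 0.012], [0, 0, 0.012], [0, 0, 0.012]])

```text
t: 3.2
position: [520.4, 303.8, 132.2]
ee_rot: [0.767, 0.642, 0.001, 0.0]
wrist_force: [1.0, 0.3, -0.1]
opening: 92.0
grip_force: 0.0
```

Emit:
move_arm(grip=[0.5, 1, 1, 1, 1], dp=[[0, 0, 0], [0, 0, 0], [0, 0, 0], [0, 0, 0], [0, 0, 0]], turn=[[0, 0, 0], [0, 0, 0], [0, 0, 0], [0, 0, 0], [0, 0, 0]])

```text
t: 3.7
position: [519.4, 304.7, 132.3]
ee_rot: [0.766, 0.643, 0.001, 0.0]
wrist_force: [1.3, -0.2, 0.2]
opening: 54.1
grip_force: 0.0
```

Emit:
move_arm(grip=[1, 1, 1, 1, 1], dp=[[0, 0, 0], [0, 0, 0], [0, 0, 0], [0, 0, 0], [0, 0, 0]], turn=[[0, 0, 0], [0, 0, 0], [0, 0, 0], [0, 0, 0], [0, 0, 0]])

```text
t: 4.2
position: [519.0, 304.6, 131.4]
ee_rot: [0.766, 0.643, -0.0, -0.0]
wrist_force: [-0.2, 0.3, 1.0]
opening: 13.9
grip_force: 0.0
```

Emit:
move_arm(grip=[1, 1, 1, 1, 1], dp=[[0, 0, 0], [0, 0, 0], [0, 0, 0], [0, 0, 0], [0, 0, 0]], turn=[[0, 0, 0], [0, 0, 0], [0, 0, 0], [0, 0, 0], [0, 0, 0]])

```text
t: 4.7
position: [519.0, 304.5, 131.5]
ee_rot: [0.766, 0.643, -0.0, 0.0]
wrist_force: [-0.2, 0.4, 0.0]
opening: 11.7
grip_force: 30.0
```

Emit:
move_arm(grip=[1, 1, 1, 1, 1], dp=[[0, 0, 0.03], [0, 0, 0.07], [0, 0, 0.12], [0, 0, 0.18], [0, -0.03, 0.22]], turn=[[0, 0, 0], [0, 0, 0], [0, 0, 0], [0, 0, 0], [0, 0, 0]])

```text
t: 5.2
position: [519.1, 294.4, 222.7]
ee_rot: [0.765, 0.644, 0.002, -0.0]
wrist_force: [-0.5, 1.0, -0.9]
opening: 11.6
grip_force: 30.0
```

Emit:
move_arm(grip=[1, 1, 1, 1, 1], dp=[[-0.02, -0.08, 0], [-0.04, -0.17, 0], [-0.06, -0.26, 0], [-0.085, -0.35, 0], [-0.085, -0.43, 0]], turn=[[0, 0, 0.03], [0, 0, 0.06], [0, 0, 0.09], [0, 0, 0.12], [0, 0, 0.139]])

```text
t: 5.7
position: [483.6, 117.9, 220.1]
ee_rot: [0.669, 0.743, -0.001, 0.001]
wrist_force: [1.5, 0.3, -1.6]
opening: 11.7
grip_force: 30.0
```

Emit:
move_arm(grip=[1, 1, 1, 1, 1], dp=[[0, -0.1, 0], [0, -0.2, 0], [0, -0.3, 0], [0, -0.4, 0], [0, -0.4, 0]], turn=[[0, 0, 0], [0, 0, 0], [0, 0, 0], [0, 0, 0], [0, 0, 0]])

```text
t: 6.2
position: [484.5, -46.4, 220.0]
ee_rot: [0.673, 0.74, -0.001, 0.001]
wrist_force: [-0.3, 0.6, -1.4]
opening: 11.7
grip_force: 30.0
```

Emit:
move_arm(grip=[1, 1, 1, 1, 1], dp=[[0, 0, 0], [0, 0, 0], [0, 0, 0], [0, 0, 0], [0, 0, 0]], turn=[[0, 0, 0], [0, 0, 0], [0, 0, 0], [0, 0, 0], [0, 0, 0]])

```text
t: 6.7
position: [485.1, -38.6, 219.5]
ee_rot: [0.669, 0.743, 0.0, -0.0]
wrist_force: [0.3, 0.6, -1.4]
opening: 11.7
grip_force: 30.0
```

```bash
python3 - <<'E'
from h import *
C,im,d=shot("wrist","w3")
cv2.imwrite("pics/w3b.png",cv2.resize(im,(768,576),interpolation=2)[:,:,::-1])
s=state();print(s["t"],s["position"],s["wrist_force"],R.from_quat(s["ee_rot"]).as_matrix().round(3).tolist())
E
```

```text
6.75 [485.07622384 -38.78614137 219.50237348] [-0.48678066  0.06415549 -1.40819819] [[-0.105, 0.994, 0.0], [0.994, 0.105, 0.0], [0.0, 0.0, -1.0]]
```

View pics/w3b.png

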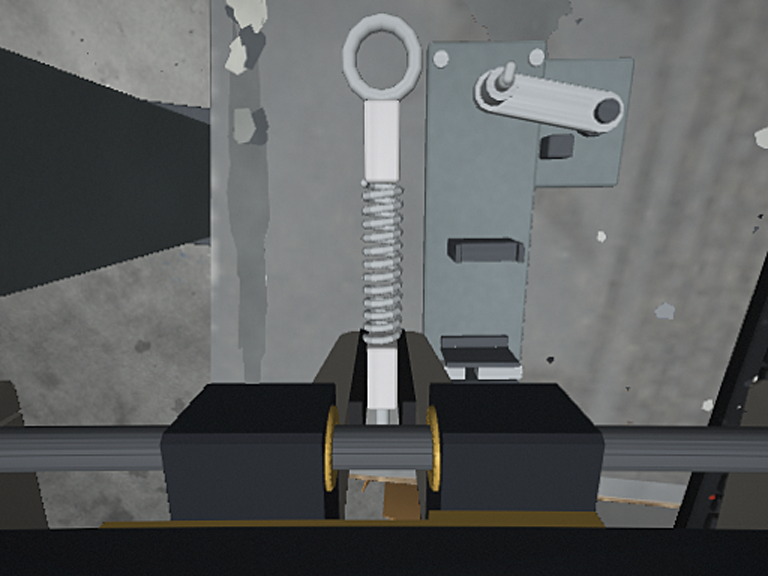

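The spring is held straight along the image at column ~382, with its ring at (382,57). The frame stands to the right: saddle (486,250), cheek (480,352), bar with hole near (472,374), post about (500,86) and nose tip (509,70).

```bash
python3 - <<'E'
from h import *
C,im,d=load("w3");s=512/768
for n,uv,z in[("hole",(472,375),40),("chL",(443,343),43),("chR",(507,340),43),("sadL",(449,245),44),("sadR",(518,244),44),("collar",(495,92),43),("nosetip",(509,68),53.5),("piv",(608,110),30),("eye",(382,57),146.5+0),
 ("plTL",(428,43),10),("plBL",(424,372),10),("plR1",(536,195),10),("plR2",(524,335),10)]:
    print(n,plane(C,[np.array(uv)*s],z)[0].round(1))
c=im[210:262,275:365];g=im[25:80,305:425]
cv2.imwrite("pics/w3c.png",cv2.resize(np.vstack([np.pad(c,((0,0),(0,30),(0,0))),g]),None,fx=5.5,fy=5.5,interpolation=2)[:,:,::-1])
E
```

```text
hole [554.  -88.1  40. ]
chL [529.9 -65.6  43. ]
chR [572.4 -58.9  43. ]
sadL [5.241e+02 5.000e-01 4.400e+01]
sadR [567.1   5.7  44. ]
collar [537.5  90.7  43. ]
nosetip [540.5 100.8  53.5]
piv [610.6  90.6  30. ]
eye [473.6  73.7 146.5]
plTL [497.9 121.7  10. ]
plBL [ 525.3 -103.3   10. ]
plR1 [584.8  37.   10. ]
plR2 [596.4 -65.1  10. ]
```

View pics/w3c.png

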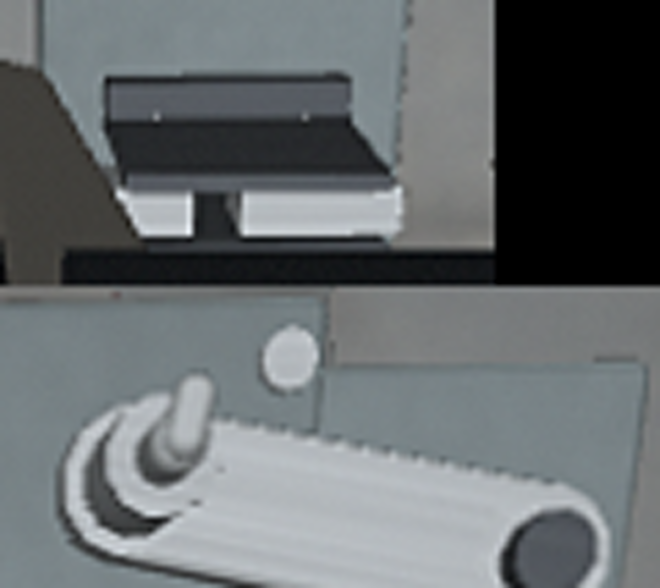

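```bash
python3 - <<'E'
from h import *
T=np.array(optics.calibration("wrist")["T_tool_cam"])
for n in("w1","w3"):
    C,im,d=load(n);P=pts(C,d)
    print(n)
    for v in range(212 if n=="w3" else 222,258,2):
        row=[]
        for u in ((305,314,315,325,335) if n=="w3" else (240,246,254,262,268)):
            row.append("%6.1f %5.1f"%tuple(P[v,u,1:]))
        print(v," | ".join(row))
    for v in range(156,182,2): print(v,P[v,325 if n=="w3" else 252,1:].round(1),end=" ")
    print()
E
```

```text
w1
222  -63.9  10.2 |  -63.8  10.5 |  -64.0   9.7 |  -63.5  10.9 |  -63.4  11.0
224  -67.2   9.6 |  -66.2  12.4 |  -66.9  10.3 |  -67.2   9.3 |  -66.8  10.1
226  -70.0  10.6 |  -69.6  11.3 |  -69.6  11.2 |  -67.4  17.0 |  -67.3  17.0
228  -72.9  11.0 |  -70.8  16.2 |  -70.3  17.3 |  -70.8  16.0 |  -70.2  17.4
230  -76.4  10.2 |  -73.8  16.5 |  -73.6  16.9 |  -73.5  17.0 |  -73.5  16.7
232  -79.8   9.3 |  -76.5  17.5 |  -76.5  17.2 |  -76.0  18.2 |  -75.2  20.2
234  -82.5  10.5 |  -78.6  19.8 |  -77.4  22.6 |  -76.3  25.1 |  -74.7  28.8
236  -85.9   9.9 |  -79.2  25.5 |  -77.8  28.7 |  -76.1  32.6 |  -75.1  34.8
238  -89.0  10.1 |  -78.3  34.9 |  -77.5  36.6 |  -76.6  38.3 |  -75.4  41.1
240  -83.2  30.5 |  -78.5  41.1 |  -77.4  43.5 |  -77.5  43.1 |  -76.8  44.5
242  -81.1  42.0 |  -80.4  43.4 |  -80.3  43.4 |  -81.0  41.8 |  -81.9  39.6
244  -85.1  39.5 |  -84.5  40.8 |  -91.5  25.2 |  -84.9  39.7 |  -84.4  40.5
246  -87.7  40.4 |  -87.8  40.1 |  -91.4  32.1 |  -87.5  40.3 |  -87.3  40.8
248  -91.0  39.7 |  -90.9  39.9 |  -91.0  39.4 |  -90.2  40.9 |  -89.5  42.3
250 -107.9  10.8 | 
[... 1787 characters left out ...]
7  43.8 |  -77.7  43.4
246  -85.0  39.3 |  -90.8  23.8 |  -90.6  24.0 |  -82.4  40.3 |  -81.4  39.9
248  -87.0  39.8 |  -90.6  29.5 |  -90.3  30.0 |  -84.7  40.0 |  -82.9  41.6
250  -89.5  39.3 |  -90.3  35.4 |  -91.3  32.9 |  -87.0  40.0 |  -85.5  40.6
252  -91.4  40.1 |  -91.1  38.7 |  -90.7  39.2 |  -88.8  40.9 |  -87.5  41.3
254  -92.3  42.9 |  -90.9  43.7 |  -91.1  43.2 |  -90.1  43.0 |  -88.8  43.2
256   -5.2 226.6 |   -5.0 226.5 |   -5.5 225.3 |   -4.3 227.1 |   -4.8 225.5
156 [ 7.1 10.1] 158 [ 5.1 11.1] 160 [ 4.2 23.6] 162 [ 3.8 38.6] 164 [ 1.9 38.8] 166 [ 0.  39.3] 168 [-2.  38.8] 170 [-3.9 39. ] 172 [-5.9 38.4] 174 [-12.2   9.5] 176 [-14.2  10.5] 178 [-16.3  10.6] 180 [-18.5  10.8]
```

Emit:
move_arm(grip=[1, 1, 1, 1, 1], dp=[[0.08, -0.025, 0], [0.164, -0.05, 0], [0.164, -0.05, -0.07], [0.164, -0.05, -0.15], [0.164, -0.05, -0.194]], turn=[[0, 0, 0.006], [0, 0, 0.006], [0, 0, 0.006], [0, 0, 0.006], [0, 0, 0.006]])

```text
t: 7.25
position: [549.7, -59.3, 139.4]
ee_rot: [0.665, 0.747, -0.001, -0.001]
wrist_force: [-0.3, 0.6, -2.0]
opening: 12.1
grip_force: 30.0
```

Emit:
move_arm(grip=[1, 1, 1, 1, 1], dp=[[0, 0, 0], [0, 0, 0], [0, 0, 0], [0, 0, 0], [0, 0, 0]], turn=[[0, 0, 0], [0, 0, 0], [0, 0, 0], [0, 0, 0], [0, 0, 0]])

```text
t: 7.75
position: [551.1, -59.6, 142.9]
ee_rot: [0.665, 0.747, 0.0, 0.001]
wrist_force: [0.6, 0.3, -0.6]
opening: 11.8
grip_force: 30.0
```

```bash
python3 - <<'E'
from h import *
C,im,d=load("w3");P=pts(C,d)
for v in (35,70,85,95,108,116,240,248,262,268,275): print(v,P[v,255].round(1), im[v,255])
C,im,d=shot("wrist","w4");P=pts(C,d)
s=state();print(s["t"],s["position"],s["wrist_force"],s["wrist_torque"])
for n,v,u in[("ringblk",95,255),("ringblk",112,255),("blk",250,255),("wire",277,255)]: print(n,P[v,u].round(1),im[v,u])
E
```

```text
35 [4.696e+02 1.161e+02 4.000e-01] [124 127 128]
70 [475.5  56.9 158. ] [210 211 214]
85 [476.3  50.1 158.2] [213 212 215]
95 [476.8  45.5 158.7] [212 213 216]
108 [477.4  39.4 159.4] [215 214 218]
116 [477.8  35.6 157.6] [217 215 218]
240 [485.  -31.6 158.4] [215 214 217]
248 [485.5 -36.3 158.8] [214 214 217]
262 [486.4 -45.2 158.4] [215 214 216]
268 [486.9 -49.1 158.2] [214 214 218]
275 [487.9 -58.7 149.8] [183 188 191]
7.8 [551.01581952 -59.54939156 142.70316285] [ 1.02248487  0.05962736 -2.37908373] [-0.07925588 -0.04542149 -0.00699562]
ringblk [542.1  24.4  81.8] [199 199 201]
ringblk [543.   16.4  82. ] [200 200 203]
blk [551.8 -58.6  82. ] [199 200 203]
wire [554.6 -81.7  72.1] [171 176 179]
```

Emit:
move_arm(grip=[1, 1, 1, 1, 1], dp=[[-0.001, 0.001, -0.01], [-0.001, 0.001, -0.02], [-0.001, 0.001, -0.025], [-0.001, 0.001, -0.0275], [-0.001, 0.001, -0.03]], turn=[[0, 0, 0], [0, 0, 0], [0, 0, 0], [0, 0, 0], [0, 0, 0]])

```text
t: 8.3
position: [550.2, -59.0, 129.7]
ee_rot: [0.665, 0.747, -0.0, -0.0]
wrist_force: [0.1, -0.4, -1.1]
opening: 11.9
grip_force: 30.0
```

Emit:
move_arm(grip=[1, 1, 1, 1, 1], dp=[[0, 0, 0], [0, 0, 0], [0, 0, 0], [0, 0, 0], [0, 0, -0.001]], turn=[[0, 0, 0], [0, 0, 0], [0, 0, 0], [0, 0, 0], [0, 0, 0]])

```text
t: 8.8
position: [550.3, -59.1, 129.6]
ee_rot: [0.665, 0.747, 0.0, 0.0]
wrist_force: [-0.1, -0.4, -0.8]
opening: 11.8
grip_force: 30.0
```

Emit:
move_arm(grip=[1, 1, 1, 1, 1], dp=[[0, 0, -0.0025], [0, 0, -0.005], [0, 0, -0.0075], [0, 0, -0.01], [0, 0, -0.0125]], turn=[[0, 0, 0], [0, 0, 0], [0, 0, 0], [0, 0, 0], [0, 0, 0]])

```text
t: 9.3
position: [550.3, -59.0, 124.4]
ee_rot: [0.665, 0.747, -0.0, 0.0]
wrist_force: [-0.4, -0.5, -0.1]
opening: 11.9
grip_force: 30.0
```

Emit:
move_arm(grip=[1, 1, 1, 1, 1], dp=[[0, 0, -0.0025], [0, 0, -0.005], [0, 0, -0.0075], [0, 0, -0.01], [0, 0, -0.0115]], turn=[[0, 0, 0], [0, 0, 0], [0, 0, 0], [0, 0, 0], [0, 0, 0]])

```text
t: 9.8
position: [550.2, -59.1, 119.8]
ee_rot: [0.665, 0.747, -0.0, -0.0]
wrist_force: [-0.3, -0.1, -2.3]
opening: 11.8
grip_force: 30.0
```

Emit:
move_arm(grip=[1, 1, 1, 1, 1], dp=[[0, 0, -0.001], [0, 0, -0.002], [0, 0, -0.002], [0, 0, -0.002], [0, 0, -0.002]], turn=[[0, 0, 0], [0, 0, 0], [0, 0, 0], [0, 0, 0], [0, 0, 0]])

```text
t: 10.3
position: [550.3, -59.1, 119.3]
ee_rot: [0.665, 0.747, -0.0, 0.0]
wrist_force: [-1.7, -0.7, 2.8]
opening: 11.4
grip_force: 30.0
```

The pin is seated: contact at TCP z 119.3 against the expected 119.5. Now I release and move to the ring block.

Emit:
move_arm(grip=[0.45, 0.45, 0.45, 0.45, 0.45], dp=[[0, 0, 0.001], [0, 0, 0.001], [0, 0, 0.001], [0, 0, 0.001], [0, 0, 0.001]], turn=[[0, 0, 0], [0, 0, 0], [0, 0, 0], [0, 0, 0], [0, 0, 0]])

```text
t: 10.8
position: [550.3, -59.1, 119.4]
ee_rot: [0.665, 0.747, 0.0, 0.0]
wrist_force: [-0.6, 0.2, 0.0]
opening: 25.1
grip_force: 0.0
```

Emit:
move_arm(grip=[0.45, 0.45, 0.45, 0.45, 0.45], dp=[[0, 0, 0.05], [0, 0, 0.12], [-0.005, 0.04, 0.15], [-0.015, 0.13, 0.15], [-0.025, 0.2135, 0.15]], turn=[[0, 0, 0], [0, 0, 0], [0, 0, 0], [0, 0, 0], [0, 0, 0]])

```text
t: 11.3
position: [540.0, 28.1, 179.9]
ee_rot: [0.665, 0.747, 0.001, 0.0]
wrist_force: [0.2, -0.1, 0.1]
opening: 25.1
grip_force: 0.0
```

Emit:
move_arm(grip=[0.45, 0.45, 0.45, 0.45, 0.45], dp=[[0, 0, 0], [0, 0, 0], [0, 0, 0], [0, 0, 0], [0, 0, 0]], turn=[[0, 0, 0], [0, 0, 0], [0, 0, 0], [0, 0, 0], [0, 0, 0]])

```text
t: 11.8
position: [540.3, 25.4, 179.3]
ee_rot: [0.666, 0.746, -0.0, 0.0]
wrist_force: [-0.2, 0.6, 0.4]
opening: 25.1
grip_force: 0.0
```

```bash
python3 - <<'E'
from h import *
C,im,d=shot("wrist","w5");P=pts(C,d)
s=state();print(s["t"],s["position"],s["wrist_force"])
big=cv2.resize(im,(768,576),interpolation=2)
q=proj(C,[(543.4+0,0,46),(540.3,26.3,58),(537.2,53,46),(535,93,46)]);print(q.round(1))
cv2.imwrite("pics/w5b.png",big[:,:,::-1])
E
```

```text
11.85 [540.30536239  25.51207889 179.34056432] [ 0.86614136 -0.20729385  0.28733074]
[[254.2 240.7]
 [254.1 215.8]
 [254.  179.2]
 [257.1 128. ]]
```

View pics/w5b.png

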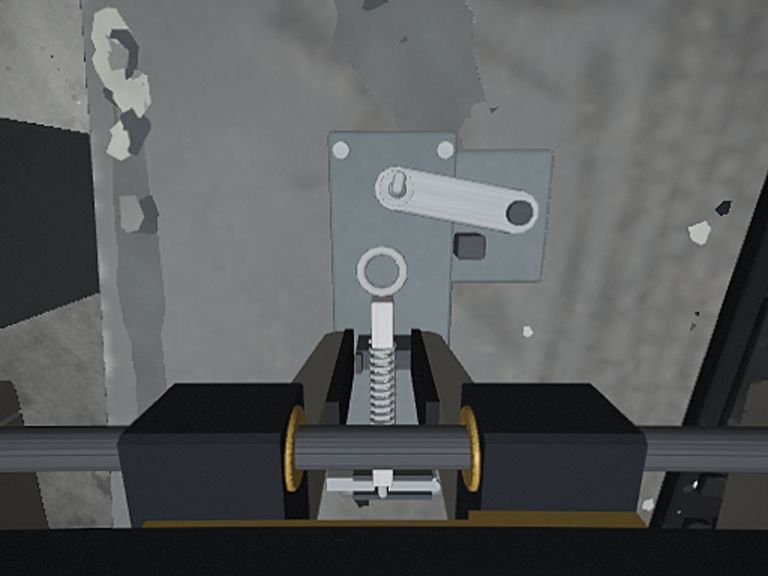

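The hook is in the anchor and the coil lies on the saddle. The ring centre is at (381,271), ring block (382,325), post collar (397,188), nose tip (398,172), pivot (519,213) and stop (470,245).

```bash
python3 - <<'E'
from h import *
C,im,d=load("w5");P=pts(C,d);s=512/768
for n,uv,z in[("eye",(381,271),46),("rb",(382,325),58),("collar",(397,189),43),("nosetip",(398,171),55),("piv",(519,213),30),("stop",(469,240),30)]:
    print(n,plane(C,[np.array(uv)*s],z)[0].round(1),P[int(uv[1]*s),int(uv[0]*s)].round(1))
v=slice(108,145);u=slice(245,290)
Q=P[v,u].reshape(-1,3)
for lo,hi in((50,60),(41,45.5)):
    q=Q[(Q[:,2]>lo)&(Q[:,2]<hi)];print(lo,len(q),q.mean(0).round(1),q.min(0).round(1),q.max(0).round(1))
c=im[100:200,225:325];cv2.imwrite("pics/w5c.png",cv2.resize(c,(600,600),interpolation=2)[:,:,::-1])
E
```

```text
eye [537.3  51.8  46. ] [538.   45.4  11. ]
rb [540.9  25.6  58. ] [540.3  25.7  56.9]
collar [540.7  95.1  43. ] [539.7  95.1  56.9]
nosetip [539.7 103.5  55. ] [540.4 104.6  27.3]
piv [610.1  89.9  30. ] [608.8  90.   33.8]
stop [585.1  72.   30. ] [584.9  71.7  28. ]
50 159 [540.2  96.8  55.6] [536.   90.7  50.4] [544.5 103.1  58.5]
41 260 [540.1  94.1  43.5] [531.5  86.5  41.9] [548.9 104.1  45.4]
```

View pics/w5c.png

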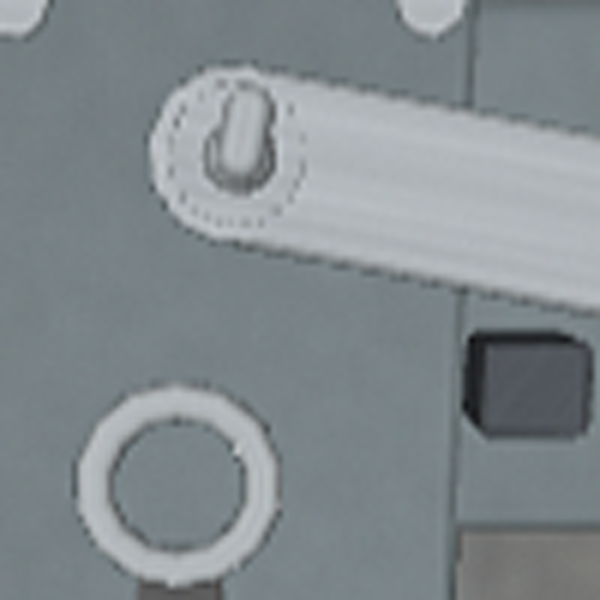

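Emit:
move_arm(grip=[0.45, 0.45, 0.45, 0.45, 0.45], dp=[[0, 0, -0.04], [0, 0, -0.08], [0, 0, -0.12], [0, 0, -0.14], [0, 0, -0.15]], turn=[[0, 0, 0], [0, 0, 0], [0, 0, 0], [0, 0, 0], [0, 0, 0]])

```text
t: 12.35
position: [539.5, 26.4, 117.8]
ee_rot: [0.665, 0.747, -0.001, -0.001]
wrist_force: [0.1, -0.8, 0.3]
opening: 25.4
grip_force: 0.0
```

Emit:
move_arm(grip=[1, 1, 1, 1, 1], dp=[[0, 0, 0], [0, 0, 0], [0, 0, 0], [0, 0, 0], [0, 0, 0]], turn=[[0, 0, 0], [0, 0, 0], [0, 0, 0], [0, 0, 0], [0, 0, 0]])

```text
t: 12.85
position: [540.4, 26.3, 119.8]
ee_rot: [0.665, 0.747, 0.0, 0.0]
wrist_force: [0.5, -0.5, -1.1]
opening: 11.5
grip_force: 30.0
```

```bash
cat >> h.py <<'E'
PIV=np.array([553.45,-85.9,46.])
def tcp(al,ph,r):   # r = pin axis to ring block along the spring
    a,p=np.radians([al,ph]);d=np.array([np.cos(a),np.sin(a),0]);z=np.array([0,0,1.])
    B=PIV+r*(np.cos(p)*d+np.sin(p)*z)
    return B+73.5*(-np.sin(p)*d+np.cos(p)*z)
def rot(al,ph):
    a,p=np.radians([al,ph]);R0=np.array([[np.cos(a),np.sin(a),0],[np.sin(a),-np.cos(a),0],[0,0,-1]])
    ax=np.array([np.sin(a),-np.cos(a),0])*p
    return R.from_rotvec(ax).as_matrix()@R0
E
python3 - <<'E'
from h import *
s=state();p=s["position"];Rc=R.from_quat(s["ee_rot"]).as_matrix()
print(s["t"],p,s["opening"],s["grip_force"],s["wrist_force"],np.degrees(np.arctan2(Rc[1,0],Rc[0,0])))
# reference: exact commanded pose about (540.3,26.3?) use current as alpha 96.6, phi 0
R0=rot(96.7,0);r0=113
for al,ph,r in((95.5,2.75,113),(94.1,5.5,113),(94.1,5.5,135),(94.1,5.5,157.4)):
    dt=tcp(al,ph,r)-p; rv=R.from_matrix(rot(al,ph)@R0.T).as_rotvec()
    print(al,ph,r,(dt/400).round(4),(rv/2).round(4))
E
```

```text
12.85 [540.37685632  26.30650478 119.80663566] 11.502574171536029 29.999481439590454 [ 0.46117246 -0.49569862 -1.06548798] 96.64002665297201
95.5 2.75 113 [ 0.0065 -0.0084  0.0126] [ 0.0239  0.0026 -0.0105]
94.1 5.5 113 [ 0.0138 -0.0176  0.0255] [ 0.0478  0.0045 -0.0227]
94.1 5.5 135 [0.0099 0.037  0.0307] [ 0.0478  0.0045 -0.0227]
94.1 5.5 157.4 [0.0059 0.0926 0.0361] [ 0.0478  0.0045 -0.0227]
```

Emit:
move_arm(grip=[1, 1, 1, 1, 1], dp=[[0.0033, -0.0042, 0.0063], [0.0065, -0.0084, 0.0126], [0.0102, -0.013, 0.019], [0.0138, -0.0176, 0.0255], [0.0138, -0.0176, 0.0255]], turn=[[0.012, 0.0013, -0.0053], [0.0239, 0.0026, -0.0105], [0.0359, 0.0036, -0.0166], [0.0478, 0.0045, -0.0227], [0.0478, 0.0045, -0.0227]])

```text
t: 13.35
position: [546.3, 17.9, 129.9]
ee_rot: [0.682, 0.73, 0.033, -0.035]
wrist_force: [-0.2, -0.6, -0.8]
opening: 11.8
grip_force: 30.0
```

Emit:
move_arm(grip=[1, 1, 1, 1, 1], dp=[[-0.0014, 0.02, 0.0019], [-0.0029, 0.04, 0.0039], [-0.0043, 0.06, 0.0058], [-0.0061, 0.085, 0.0082], [-0.0079, 0.11, 0.0106]], turn=[[0, 0, 0], [0, 0, 0], [0, 0, 0], [0, 0, 0], [0, 0, 0]])

```text
t: 13.85
position: [542.3, 62.6, 133.6]
ee_rot: [0.681, 0.731, 0.031, -0.034]
wrist_force: [0.7, -8.4, -3.8]
opening: 11.9
grip_force: 30.0
```

Emit:
move_arm(grip=[1, 1, 1, 1, 1], dp=[[0, 0, 0], [0, 0, 0], [0, 0, 0], [0, 0, 0], [0, 0, 0]], turn=[[0, 0, 0], [0, 0, 0], [0, 0, 0], [0, 0, 0], [0, 0, 0]])

```text
t: 14.35
position: [542.3, 61.9, 133.5]
ee_rot: [0.681, 0.731, 0.031, -0.034]
wrist_force: [1.6, -8.4, -3.4]
opening: 11.8
grip_force: 30.0
```

```bash
python3 - <<'E'
from h import *
C,im,d=shot("wrist","w6");P=pts(C,d)
s=state();print(s["t"],s["position"],s["wrist_force"],s["opening"]);M=R.from_quat(s["ee_rot"]).as_matrix();print(M.round(3).tolist(), tcp(94.1,5.5,157.4))
q=proj(C,[(540.35,97.2,63.6)])[0];print(q)
u,v=q.astype(int);x0,y0=max(u-50,0),max(v-50,0)
c=im[y0:y0+100,x0:x0+100];print(x0,y0);cv2.imwrite("pics/w6c.png",cv2.resize(c,(600,600),interpolation=2)[:,:,::-1])
E
```

```text
14.4 [542.34690833  61.93393428 133.51974472] [ 0.80809143 -7.56896553 -2.79935277] 11.385208931701765
[[-0.07, 0.998, -0.008], [0.993, 0.07, 0.092], [0.093, -0.001, -0.996]] [542.75178744  63.34776137 134.24774203]
[254.88188311 197.83696717]
204 147
```

View pics/w6c.png

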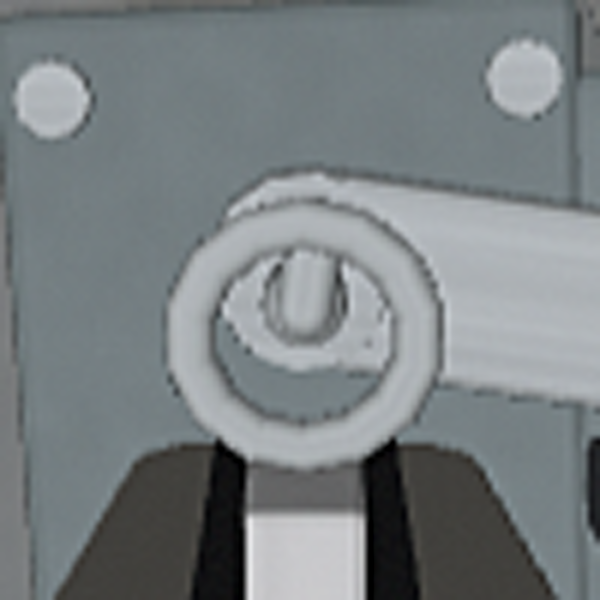

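The tensioned ring (centre at crop (304,334)) hovers over the post. The post and nose show at about (307,300) with the nose under the far ring wire, so the ring needs a few mm more.

```bash
python3 - <<'E'
from h import *
C,im,d=load("w6");P=pts(C,d)
s=state();M=R.from_quat(s["ee_rot"]).as_matrix()
eye=s["position"]+M@np.array([27,0,73.5]);print("eye kin",eye.round(1))
print("eye img",plane(C,[(204+304/6,147+334/6)],eye[2]).round(1))
for n,uv,z in[("nose tip region",(310,255),56),("pin low edge top",(306,340),44),("pin left",(265,300),50),("pin right",(347,300),50)]:
    print(n,plane(C,[(204+uv[0]/6,147+uv[1]/6)],z).round(1))
Q=P[185:210,236:275].reshape(-1,3)
for lo,hi in((52,58.5),(41.5,45)):
    q=Q[(Q[:,2]>lo)&(Q[:,2]<hi)];print(lo,len(q),q.mean(0).round(1),q.min(0).round(1),q.max(0).round(1))
q=P[178:232,228:282].reshape(-1,3);q=q[q[:,2]>60.5];print("ring",len(q),q.min(0).round(1),q.max(0).round(1))
E
```

```text
eye kin [539.9  95.5  62.8]
eye img [[540.4  94.2  62.8]]
nose tip region [[540.6 101.1  56. ]]
pin low edge top [[541.   89.9  44. ]]
pin left [[536.2  95.1  50. ]]
pin right [[544.9  95.7  50. ]]
52 171 [540.3  96.7  55.6] [536.1  91.1  52. ] [544.4 101.7  58.2]
41.5 209 [540.3  92.3  43.5] [531.9  86.5  41.7] [548.7  99.3  44.9]
ring 1289 [525.4  76.6  60.5] [557.5 124.4 222.2]
```

Emit:
move_arm(grip=[1, 1, 1, 1, 1], dp=[[0, 0.003, 0], [0, 0.006, 0], [0, 0.006, 0], [0, 0.006, 0], [0, 0.006, 0]], turn=[[0, 0, 0], [0, 0, 0], [0, 0, 0], [0, 0, 0], [0, 0, 0]])

```text
t: 14.9
position: [542.3, 64.2, 133.5]
ee_rot: [0.681, 0.731, 0.031, -0.034]
wrist_force: [0.6, -8.1, -2.6]
opening: 12.2
grip_force: 30.0
```

Emit:
move_arm(grip=[1, 1, 1, 1, 1], dp=[[0, 0.0017, -0.0034], [0, 0.0033, -0.0069], [0, 0.005, -0.0103], [0, 0.0066, -0.0137], [0, 0.0083, -0.0172]], turn=[[-0.0047, -0.0003, 0], [-0.0093, -0.0007, 0], [-0.014, -0.001, 0], [-0.0186, -0.0013, 0], [-0.0233, -0.0017, 0]])

```text
t: 15.4
position: [542.2, 67.5, 126.6]
ee_rot: [0.682, 0.731, 0.015, -0.017]
wrist_force: [0.9, -7.9, -2.1]
opening: 12.1
grip_force: 30.0
```

```bash
python3 - <<'E'
from h import *
C,im,d=shot("wrist","w7")
s=state();M=R.from_quat(s["ee_rot"]).as_matrix()
eye=s["position"]+M@np.array([27,0,73.5]);print("eye kin",eye.round(1),s["position"].round(1),s["wrist_force"].round(1),s["t"])
u,v=proj(C,[eye])[0].astype(int);x0,y0=u-50,v-50;print(x0,y0)
cv2.imwrite("pics/w7c.png",cv2.resize(im[y0:y0+100,x0:x0+100],(600,600),interpolation=2)[:,:,::-1])
E
```

```text
eye kin [539.8  98.1  54.3] [542.1  67.9 126.5] [-0.1 -8.5 -2.4] 15.45
203 149
```

View pics/w7c.png

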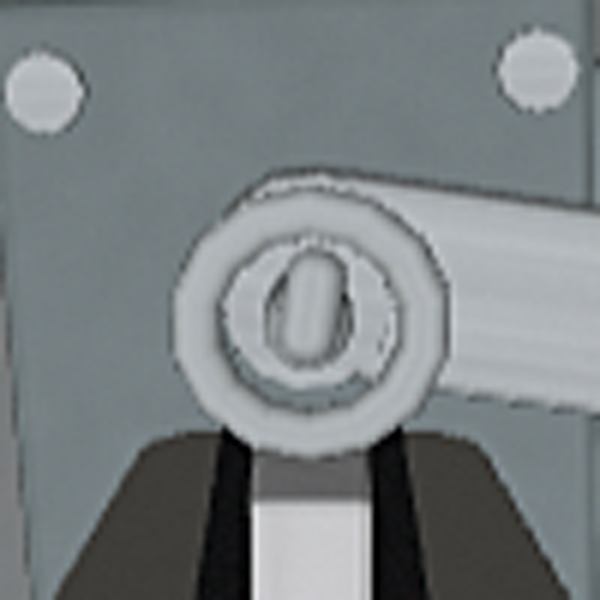

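The ring surrounds the post and nose cleanly, with its centre at crop (310,322). I've now viewed 12 pictures, which is over the limit of 10, so I'll view no more and work from numbers.

Emit:
move_arm(grip=[1, 1, 1, 1, 1], dp=[[0, 0.0015, -0.0034], [0, 0.003, -0.0068], [0, 0.0045, -0.0103], [0, 0.006, -0.0137], [0, 0.007, -0.017]], turn=[[-0.0047, -0.0003, 0], [-0.0093, -0.0007, 0], [-0.014, -0.001, 0], [-0.0186, -0.0013, 0], [-0.0233, -0.0017, 0]])

```text
t: 15.95
position: [542.1, 70.4, 119.9]
ee_rot: [0.682, 0.731, -0.001, -0.0]
wrist_force: [0.6, -8.5, -1.9]
opening: 11.8
grip_force: 30.0
```

Emit:
move_arm(grip=[1, 1, 1, 1, 1], dp=[[0, 0, 0], [0, 0, 0], [0, 0, 0], [0, 0, 0], [0, 0, 0]], turn=[[0, 0, 0], [0, 0, 0], [0, 0, 0], [0, 0, 0], [0, 0, 0]])

```text
t: 16.45
position: [542.1, 70.4, 119.9]
ee_rot: [0.682, 0.731, -0.001, -0.0]
wrist_force: [1.3, -8.0, -2.4]
opening: 11.8
grip_force: 30.0
```

```bash
cat > e.py <<'E'
from h import *
s=state();M=R.from_quat(s["ee_rot"]).as_matrix()
print("eye",(s["position"]+M@np.array([27,0,73.5])).round(1),s["position"].round(1),s["wrist_force"].round(1),"phi",np.degrees(np.arcsin(M[2,0])).round(2),s["t"])
E
python3 e.py
```

```text
eye [540.1  97.3  46.4] [542.1  70.4 119.9] [ 1.3 -8.  -2.4] phi -0.05 16.45
```

Emit:
move_arm(grip=[1, 1, 1, 1, 1], dp=[[0, -0.006, 0], [0, -0.012, -0.0005], [0, -0.02, -0.001], [0, -0.025, -0.001], [0, -0.03, -0.001]], turn=[[0, 0, 0], [0, 0, 0], [0, 0, 0], [0, 0, 0], [0, 0, 0]])

```text
t: 16.95
position: [542.1, 59.6, 119.8]
ee_rot: [0.681, 0.732, -0.0, -0.001]
wrist_force: [-0.1, -4.3, -0.7]
opening: 11.9
grip_force: 30.0
```

Emit:
move_arm(grip=[1, 1, 1, 1, 1], dp=[[0, -0.005, 0], [0, -0.01, 0], [0, -0.014, 0], [0, -0.018, 0], [0, -0.018, 0]], turn=[[0, 0, 0], [0, 0, 0], [0, 0, 0], [0, 0, 0], [0, 0, 0]])

```text
t: 17.45
position: [542.6, 52.5, 119.8]
ee_rot: [0.682, 0.732, 0.001, -0.001]
wrist_force: [-0.1, -4.7, -1.2]
opening: 11.6
grip_force: 30.0
```

```bash
python3 e.py; python3 - <<'E'
from h import *
C,im,d=shot("wrist","w8");P=pts(C,d)
q=P[60:215,200:330].reshape(-1,3);q=q[(q[:,0]>525)&(q[:,0]<556)&(q[:,1]>60)&(q[:,1]<110)&(q[:,2]<90)]
for lo,hi in((51.5,58.5),(46.5,50)):
    k=q[(q[:,2]>lo)&(q[:,2]<hi)];print(lo,len(k),k.mean(0).round(1),k.min(0).round(1),k.max(0).round(1))
E
```

```text
eye [540.7  79.6  46.4] [542.6  52.5 119.8] [-0.1 -4.7 -1.2] phi 0.13 17.45
51.5 248 [540.1  85.   55.5] [536.   78.5  51.6] [544.6  91.3  58.3]
46.5 648 [540.8  82.2  48.7] [527.3  71.   46.5] [554.7  92.1  50. ]
```

Emit:
move_arm(grip=[1, 1, 1, 0.45, 0.45], dp=[[0, -0.003, 0], [0, -0.004, 0], [0, -0.004, 0], [0, -0.004, 0], [0, -0.004, 0]], turn=[[0, 0, 0], [0, 0, 0], [0, 0, 0], [0, 0, 0], [0, 0, 0]])

```text
t: 18.0
position: [542.8, 52.3, 120.2]
ee_rot: [0.681, 0.732, 0.002, -0.001]
wrist_force: [0.0, 0.4, 0.5]
opening: 24.7
grip_force: 0.0
```

Emit:
move_arm(grip=[0.45, 0.45, 0.45, 0.45, 0.45], dp=[[0, 0, 0], [0, 0, 0], [0, 0, 0], [0, 0, 0], [0, 0, 0]], turn=[[0, 0, 0], [0, 0, 0], [0, 0, 0], [0, 0, 0], [0, 0, 0]])

```text
t: 18.5
position: [542.6, 51.0, 119.9]
ee_rot: [0.682, 0.732, 0.001, -0.001]
wrist_force: [-0.5, -0.0, 0.2]
opening: 25.2
grip_force: 0.0
```

Emit:
move_arm(grip=[0.45, 0.45, 0.45, 0.45, 0.45], dp=[[0, 0, 0.02], [0, 0, 0.06], [0, 0, 0.12], [0, 0, 0.2], [0, 0, 0.25]], turn=[[0, 0, 0], [0, 0, 0], [0, 0, 0], [0, 0, 0], [0, 0, 0]])

```text
t: 19.0
position: [543.4, 51.4, 223.3]
ee_rot: [0.682, 0.732, 0.002, 0.0]
wrist_force: [0.4, -0.9, -0.1]
opening: 25.3
grip_force: 0.0
```

Emit:
move_arm(grip=[0.45, 0.45, 0.45, 0.45, 0.45], dp=[[0, 0, 0], [0, 0, 0], [0, 0, 0], [0, 0, 0], [0, 0, 0]], turn=[[0, 0, 0], [0, 0, 0], [0, 0, 0], [0, 0, 0], [0, 0, 0]])

```text
t: 19.5
position: [542.2, 51.0, 219.0]
ee_rot: [0.682, 0.732, 0.0, -0.002]
wrist_force: [0.1, -0.2, 0.6]
opening: 25.3
grip_force: 0.0
```

```bash
python3 e.py; python3 - <<'E'
from h import *
C,im,d=shot("wrist","w9");P=pts(C,d)
q=P.reshape(-1,3);q=q[(q[:,0]>520)&(q[:,0]<562)&(q[:,1]>-110)&(q[:,1]<115)&(q[:,2]<90)]
for n,y0,y1,lo,hi in(("nose",60,110,52,58.5),("ring",62,95,46.5,50),("hookend",-100,-72,44,56),("ringblock",30,66,55,61),("lever",60,110,22,29)):
    k=q[(q[:,2]>lo)&(q[:,2]<hi)&(q[:,1]>y0)&(q[:,1]<y1)];print(n,len(k),len(k) and (k.mean(0).round(1),k.min(0).round(1),k.max(0).round(1)))
k=P.reshape(-1,3);k=k[(k[:,2]>31)&(k[:,2]<36)&(k[:,0]>595)&(k[:,0]<625)&(k[:,1]>70)&(k[:,1]<110)];print("piv",len(k),k.mean(0).round(1))
# wire near the cheek and hook height along the spring axis
for y in(-88,-85,-80,-76,-60,40,50):
    x=553.45-(y+85.9)*np.tan(np.radians(4.5));k=q[(abs(q[:,0]-x)<2)&(abs(q[:,1]-y)<1.5)];print(y,len(k),len(k) and np.percentile(k[:,2],[50,90]).round(1))
E
```

```text
eye [540.2  78.1 145.6] [542.2  51.  219. ] [ 0.1 -0.2  0.6] phi 0.16 19.5
nose 127 (array([540.7,  78.2,  56. ]), array([536.5,  60.1,  52. ]), array([547.6,  90. ,  58.5]))
ring 357 (array([541.4,  76.9,  48.6]), array([527.7,  62.6,  46.7]), array([554.5,  91. ,  50. ]))
hookend 49 (array([551.8, -82.1,  47.4]), array([536.9, -93.7,  44.1]), array([560.7, -76.3,  50. ]))
ringblock 355 (array([543. ,  50.5,  58.5]), array([536.6,  31.7,  55. ]), array([549.4,  63.4,  60.9]))
lever 347 (array([551.3,  86.7,  26.4]), array([529.4,  71.2,  23.6]), array([561.9,  95.8,  28.6]))
piv 150 [609.7  90.2  32.6]
-88 0 0
-85 3 [48.9 49.5]
-80 12 [48.7 49.4]
-76 4 [49.1 49.3]
-60 5 [10.4 10.6]
40 13 [58.5 59.1]
50 15 [58.8 59.6]
```

```bash
python3 -c "
from cell import ctrl;print(ctrl.sign_off())"
```

```text
the job is handed in; nothing more can be done
None
```

The job is handed in: the depth readings put the pin fully down in the anchor hole, the ring seated under the nose and the lever home, at 19.5 s with no more than about 9 N read at the wrist. I viewed 12 pictures instead of the allowed 10.

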